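Lock the slant-front fittings chest

ROBOT

A 6-joint arm with a two-finger parallel gripper is mounted at the origin on the work surface. World frame = base frame: x ahead of the robot, y to its left, z up, the work surface at z = 0. Lengths are in mm, angles in rad, forces in N, time in s.
With the tool pointing down it reaches from about 275 to 1000 mm from the base axis. Payload 8.4 kg.
Tool frame: the origin (TCP) lies midway between the tips of the shut fingers; the grasp point (between the pads) lies 19 mm behind it; z points along the fingers, y is the line along which they close (so a half turn about z gives the same grasp; the last joint's range is limited). The gripper opens to 85 mm and grips with 20 to 120 N. Pads are 22 mm wide; open, the fingers measure 114 mm over their backs; the gripper's body (76 mm by 85 mm) begins 54 mm behind the grasp point. The pads swing forward as they close: fully open they stand 13 mm farther back than shut.
Start: joints at [-1.304, 0.353, 1.633, -0, 1.155, -0.002], TCP at [165.983, -602.559, 231.281] pointing down, gripper open.
Joint ranges: [-2.63, 2.63], [-0.92, 2.1], [0.06, 2.66], [-1.3, 4.44], [0, 2.69], [-3.02, 3.02]. Speed limits (rad/s): [2.22, 2.22, 2.79, 3.14, 3.14, 3.14].

INTERFACE

Orientations are given as [roll, pitch, yaw] about the fixed x, y, z axes, in that order (R = Rz(yaw) Ry(pitch) Rx(roll)).
In Python, from rig import r, cams gives the robot as it stands. The module is installed in compiled form; this text tells all that it offers.
- The arm moves only by the tool send_rows, never from a script. Its argument "targets" is one flat list of numbers, 7 for each row, row after row: the shift along the tool's x, y, z in m, then the turn, a rotation vector about the tool's x, y, z in rad, then the opening, from -1 (shut) to 1 (fully open). In form: [tx, ty, tz, wx, wy, wz, fingers, tx, ty, tz, wx, wy, wz, fingers, ...]. A call has 1 to 12 rows; each row is the pose to reach, as a shift and turn from the pose commanded when the call began, along the tool's axes at that moment; what a row does not reach only later rows make up. A row lasts 1/12 s, in which the tool goes at most 41.7 mm and 7.16 degrees, less where a joint would pass 70% of its speed; a pose out of reach is approached as far as the arm can. A call with a gripper value outside its range is refused whole. The fingers move at their own pace and stop on an object; "grip_force" is the grip in N (left out, the last holds). Time passes only in rows, so rows that repeat a pose let the fingers close. It gives the time, the measured TCP pose, the force, the opening and the grip force at its end, in the units of the state.
- r.sense(): the state, without advancing time (a new reading comes with each control period).
- cams.grab_frame(name): name is "scene" or "top" or "wrist"; returns a dict with "color" (400x640x3 uint8, blue, green, red), "fx", "fy", "cx", "cy" (pixels), "xyz" and "attitude" of the camera in the world. Camera axes: x right, y down, z forward; pixel columns grow to the right and rows downward; lengths in mm; the calibration is good to about 2 mm. A picture is of the moment at which its call begins. There is no depth.
- r.sign_off(): hands the job in; it is judged then, once.
The state is a dict: "clock": time; "qpos": joint angles; "qvel": joint speeds; "joint_efforts": joint torques, N m; "eef_pos": TCP position; "tcp_rot": TCP orientation; "contact_force": force on the tool from outside, world axes, zero at the start; "wrist_torque": the same for the moment, N m; "opening": opening from 0.0 (shut) to 1.0 (fully open); "grasp_force": force on a finger pad.
Only numpy, scipy, OpenCV 4.12 (cv2) and the standard library are available. Lean on these libraries where they do the work, as an engineer would, in place of code of your own. Each camera call takes 0.05 s, during which the arm holds its last target. There are 200 camera calls.

TASK

Lock the sloping steel fittings chest: turn its twist knob in line with the slot of the hasp, swing the hasp down over the knob until its end snaps into the spring catch and lies flat, then turn the knob clockwise until it clicks past its detent and stands across the hasp. Do not force the hasp, and leave the valve, the carton and the wrench where they are.

Things in the scene. Friction and masses are not known exactly. Their poses are not given: they have to be found in the camera images.
- chest: Red steel chest bolted to the cart, 230 deep (x) x 260 wide (y) x 144 high, origin at the centre of its underside; its front looks to its own -x. That front is a slope tilted 28 degrees, rising from z = 45 (chest x = -115) over 210 mm to the flat top's edge (x = 70, z = 144). All mechanism parts lie on its middle plane y = 0. Below, u = straight down the slope, n = square out of it.
- hasp_angle (a joint): Angle of the hasp on its hinge, rad: 0 = shut, flat on the slope; grows as it swings up and away; 1.57 = square to the slope, 2.2 = fully open, just past vertical. The stiff hinge (0.16 N m) leaves it where it is put. Starts at 1.65 to 2.05.
- hasp_hinge (a point): Point on the hinge axis (along chest y), middle of the hasp's upper edge, 20 mm down the slope from the top's edge and 5 mm above the slope.
- hasp: Hasp: steel plate 66 wide, 4 thick, 146 long from hinge to rolled end (8 mm bead). Origin on the hinge axis at mid width; runs along its own -x; +z is its outer face, 7 mm above the slope when shut, which looks to the rear when open: push there to shut it. Slot 26 wide from 46 to 112 mm from the hinge; solid band from 112 to 146 to push on.
- hasp_end (a point): Middle of the hasp's rolled end, 142 mm from the hinge axis.
- catch_nose (a point): Middle of the spring catch's round nose (24 wide, 10 thick) at the slope's foot, 12 mm above the slope, 148 mm from the hinge; its 44 wide, 20 high housing is just below. The hasp's end meets it at about 0.1 rad, needs about 10 to 14 N pushed on the band, easing as it passes at about 0.05, then snaps under it and stays at 0. Beyond, the push rises steeply: the hasp is on its stop.
- knob (a joint): Angle of the twist knob about n, rad, growing clockwise seen from above: 0 = bar up and down the slope, in line with the slot (the hasp passes over it only within about 0.2 of this); stops at -1.1 and 1.7. A detent is felt from about 0.9, crest at 1.2 (about 0.15 N m), then it clicks on to about 1.5; elsewhere it turns easily (0.03 N m). Starts at -0.95 to -0.45.
- knob_grip (a point): Grip point on the knob's axis (along n), 26 mm above the slope, 75 mm down the slope from the hinge. The knob is a steel bar 52 long, 14 wide (grip across this), standing 10 to 39 mm above the slope on a 12 mm shank; 3 mm of air between it and the shut hasp. The tool must point along -n, tilted about 28 degrees, to turn it.
- valve: Bystander: loose brass valve with a steel lever, about 85 long, 78 high, origin under its centre.
- carton: Bystander: loose cardboard carton 90 x 70 x 60 high, origin under its centre.
- wrench: Bystander: loose steel wrench 190 long, lying flat on the cart in front of the chest.

How it is judged (in metres and radians):
On the way, in this order (a step that is already met when the one before it is completed fails the run):
1. the hasp lies closed over the knob, snapped into its catch (value of joint hasp_angle below 0.03 rad and value of joint knob below 0.6 rad), for 0.2 s.
2. the knob is turned clockwise past its click, across the hasp (value of joint knob above 1.4 rad), for 0.2 s.
At the end, for the whole second after the job is handed in: The hasp lies in its catch (hasp angle under 0.03 rad), the knob stands across it, past its detent (knob angle over 1.4 rad), at rest, and the valve, carton and wrench are within 30 mm of where they started (value of joint hasp_angle below 0.03 rad and value of joint knob above 1.4 rad and velocity of joint knob between -0.1 and 0.1 rad/s and distance of each of valve, carton, wrench from where it was at the start of the episode below 0.03 m); the robot touches nothing.
It fails at once if the hasp is forced (pushed with more than 100 N) (contact force between any of the fingers, the arm and hasp above 100 N).
It fails at once if a bystander is moved by more than 30 mm (distance of any of valve, carton, wrench from where it was at the start of the episode above 0.03 m).
It also fails if it takes over 64 s, if anything falls off the work surface, if the arm or the gripper's body presses on something with over 40 N, if the wrist force passes 120 N, or if a joint passes its speed limit or range.

## Working session

There is one attempt and no reset: what is moved stays moved. The work goes in short steps, Python scripts to look and compute and a tool call to move; the robot and the scene stay as the last step left them, time stands still between calls to the robot, and variables do not carry over. Pictures are saved under pics/ and viewed, at most 10 in all, crops included, and the job is handed in when it is done.

Besides the shell and the picture viewer there is one more tool, called after "Request:" in YAML: its name, and indented under it one key for each argument. send_rows: Moves the arm, as the interface text tells. Its arguments: {"type":"object","properties":{"targets":{"type":"array"},"grip_force":{"type":"number"}},"required":["targets"]}

```bash
mkdir -p pics
cat > h.py <<'E'
import numpy as np, cv2
from scipy.spatial.transform import Rotation as R
from rig import r, cams
def rot(a):
    a=np.array(a,float)
    if a.shape==(3,3): return a
    if a.size==3: return R.from_euler('xyz',a).as_matrix()
    return R.from_quat(a).as_matrix()
def ray(f,u,v):
    d=rot(f["attitude"])@np.array([(u-f["cx"])/f["fx"],(v-f["cy"])/f["fy"],1.0])
    return np.array(f["xyz"]),d/np.linalg.norm(d)
def proj(f,p):
    c=rot(f["attitude"]).T@(np.array(p)-np.array(f["xyz"]))
    return np.array([f["cx"]+f["fx"]*c[0]/c[2],f["cy"]+f["fy"]*c[1]/c[2]])
def tri(a,b):
    A=[];B=[]
    M=np.zeros((3,3));q=np.zeros(3)
    for o,d in (a,b):
        P=np.eye(3)-np.outer(d,d);M+=P;q+=P@o
    p=np.linalg.solve(M,q)
    return p,[np.linalg.norm((np.eye(3)-np.outer(d,d))@(p-o)) for o,d in (a,b)]
E
python3 - <<'E'
from h import *
print(r.sense())
for n in("scene","top"):
    f=cams.grab_frame(n); cv2.imwrite(f"pics/{n}0.png",f["color"]); np.save(f"{n}0.npy",f,allow_pickle=True)
    print(n,f["fx"],f["cx"],f["cy"],f["xyz"],f["attitude"])
E
```

```text
{'clock': 0.0, 'qpos': array([-1.30438620e+00,  3.53625295e-01,  1.63414924e+00, -3.24810763e-05,
        1.15522499e+00, -2.44410920e-03]), 'qvel': array([-0.00134653,  0.00051449,  0.00070894, -0.00053964,  0.001019  ,
        0.00011691]), 'joint_efforts': array([-6.36515288e-04, -6.05258203e+01, -3.42061365e+01, -8.93918445e-05,
        9.50236106e-03,  2.18621217e-06]), 'eef_pos': array([ 165.85086842, -602.08247759,  230.56950434]), 'tcp_rot': array([-3.14018571e+00,  2.62593561e-05,  2.68867391e-01]), 'contact_force': array([-0.45408195,  0.5607398 , -0.82984663]), 'wrist_torque': array([-0.05659904, -0.01444821, -0.04368475]), 'grasp_force': 0.0, 'opening': 1.0005005472255917}
scene 420.2219375889434 321.63198891776324 197.8502840308015 [1236.77161696  100.10107102  663.53208534] [-2.23285203  0.00546302  1.65011782]
top 505.9424782124019 321.7369361158791 198.9735506508993 [ 341.21957035   21.78651807 1329.57271034] [-2.98247918  0.01018566 -1.54917333]
```

View pics/scene0.png

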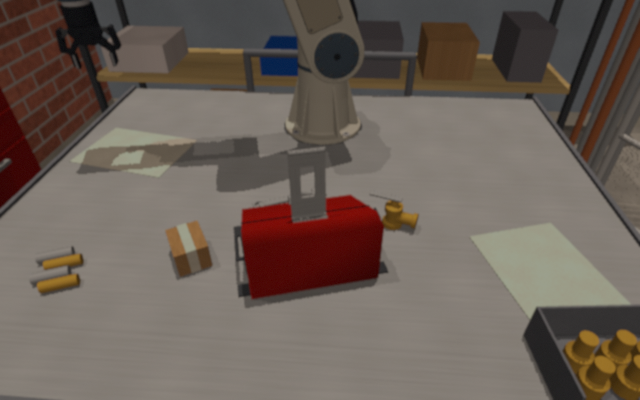

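View pics/top0.png

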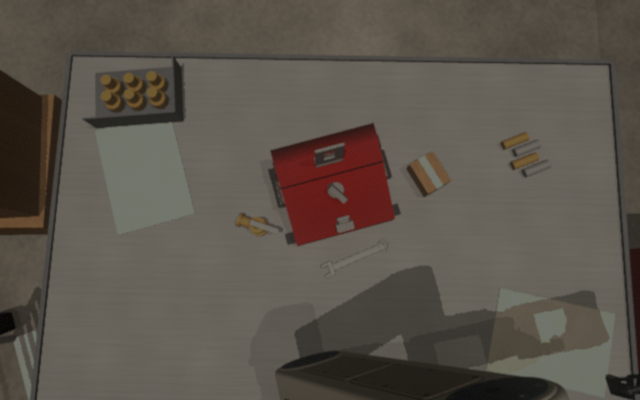

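The scene view shows the chest near (310,245), with the hasp standing open at (308,183), the carton at (188,248) and the valve at (400,213). The top view shows the slope with the knob at (338,190), the catch at (345,224), the valve at (258,224), the wrench at (355,258) and the carton at (428,173).

Run:
```python
from h import *
f=np.load("top0.npy",allow_pickle=True).item()
im=f["color"]; b,g,rr=[im[...,i].astype(int) for i in range(3)]
m=((rr>60)&(g<rr*0.35)&(b<rr*0.35)).astype(np.uint8)*255
m[:, :200]=0; m[:,500:]=0
m=cv2.morphologyEx(m,cv2.MORPH_CLOSE,np.ones((5,5)))
c=max(cv2.findContours(m,0,2)[0],key=cv2.contourArea)
h=cv2.convexHull(c)
print(cv2.approxPolyDP(h,4,True)[:,0].tolist())
for (u,v,z) in [(338,190,150),(345,224,60),(258,224,40),(355,258,5),(428,173,60)]:
    o,d=ray(f,u,v); print((u,v),(o+d*(z-o[2])/d[2]).round())
cr=im[115:255,225:425]; cv2.imwrite("pics/topc.png",cv2.resize(cr,None,fx=4,fy=4,interpolation=cv2.INTER_CUBIC))
```

```text
[[373, 134], [392, 218], [298, 243], [275, 162], [314, 144]]
(338, 190) [552.  -0. 150.]
(345, 224) [482. -21.  60.]
(258, 224) [480. 201.  40.]
(355, 258) [400. -50.   5.]
(428, 173) [ 617. -231.   60.]
```

View pics/topc.png

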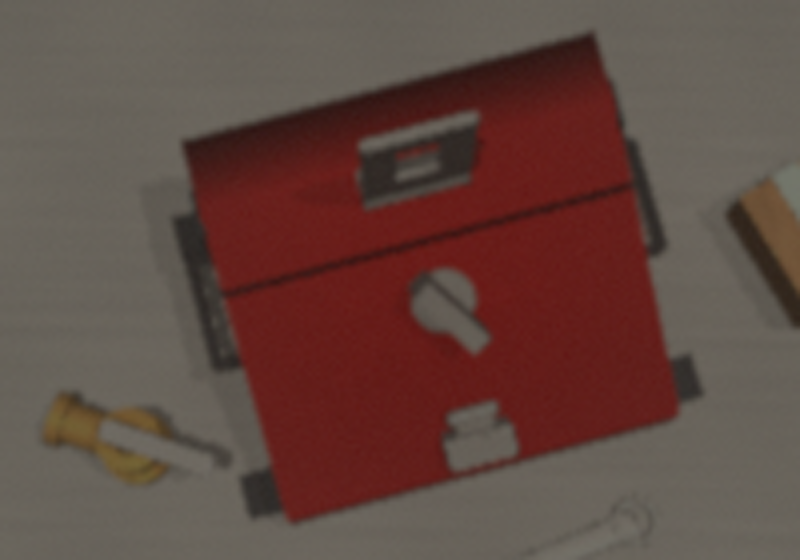

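The enlarged crop shows the chest's slope corners at (290,522) and (680,415) and its rear corners at (185,140) and (595,33). The knob bar runs from (420,278) to (485,348), the catch nose is at (472,415), and the hasp's hinge edge runs (365,208)-(470,178) with its free end at (358,145)-(480,112).

```bash
cat >> h.py <<'E'
from scipy.optimize import least_squares
s28,c28=np.sin(np.radians(28)),np.cos(np.radians(28))
U=np.array([-c28,0,-s28]);N=np.array([-s28,0,c28]);Y=np.array([0,1.,0])
HINGE=np.array([70,0,144])+20*U+5*N
def sl(du,n,y=0): return HINGE+du*U+(n-5)*N+y*Y     # du from hinge, n above slope
def W(pose,p): return R.from_euler('z',pose[2]).apply(p)+np.array([pose[0],pose[1],0])
E
python3 - <<'E'
from h import *
f=np.load("top0.npy",allow_pickle=True).item(); g=np.load("scene0.npy",allow_pickle=True).item()
full=lambda u,v:(225+(u+.5)/4-.5,115+(v+.5)/4-.5)
obs=[((-115,-130,45),full(680,415)),((-115,130,45),full(290,522)),((115,130,144),full(185,140)),((115,-130,144),full(595,33)),
 (sl(0,5,33),full(365,208)),(sl(0,5,-33),full(470,178)),(sl(148,17),full(474,408)),(sl(75,39),full(452,313))]
fun=lambda p:np.concatenate([proj(f,W(p,np.array(a)))-b for a,b in obs])
s=least_squares(fun,[550,0,.24],loss='soft_l1'); p=s.x; print(p, fun(p).reshape(-1,2).round(1).tolist())
np.save("pose.npy",p)
# knob angle from bar ends at n=39 plane
nw=R.from_euler('z',p[2]).apply(N); k0=W(p,sl(75,39)); e=[]
for q in((420,278),(485,348)):
    o,d=ray(f,*full(*q)); e.append(o+d*((k0-o)@nw)/(d@nw))
b=R.from_euler('z',-p[2]).apply(e[1]-e[0]); print("bar",np.linalg.norm(b),"u",b@U,"y",b@Y,"ang",np.arctan2(b@Y,b@U), "mid", R.from_euler('z',-p[2]).apply((e[0]+e[1])/2-k0)@np.c_[U,Y])
# hasp end angle: top & scene consistency
for a in np.arange(1.5,2.2,.1):
    P=lambda y:W(p,HINGE+146*(U*np.cos(a)+N*np.sin(a))+y*Y)
    print(round(a,2),[(np.array(proj(f,P(y)))-[225,115]).round(1).tolist() for y in(33,-33)],[proj(g,P(y)).round(1).tolist() for y in(33,-33)])
print("scene hinge",[proj(g,W(p,sl(0,5,y))).round(1).tolist() for y in(33,-33)],"rear top",[proj(g,W(p,(115,y,144))).round(1).tolist() for y in(130,-130)],"rear bot",[proj(g,W(p,np.array((115,y,0)))).round(1).tolist() for y in(130,-130)])
cr=g["color"][130:310,160:430]; cv2.imwrite("pics/scc.png",cv2.resize(cr,None,fx=2.9,fy=2.9,interpolation=cv2.INTER_CUBIC))
E
```

```text
[5.74849030e+02 8.37852387e+00 2.84829536e-01] [[0.4, -0.1], [-0.6, -0.3], [-0.9, 0.2], [0.3, -0.3], [-0.1, -1.2], [0.1, -0.7], [0.2, 2.4], [0.4, 1.8]]
bar 60.23484700480981 u 53.374293791531166 y -27.918122357138625 ang -0.4819273805745675 mid [-4.42988242 -0.51986589]
1.5 [[98.9, 71.6], [128.5, 63.6]] [[316.3, 137.6], [281.8, 141.3]]
1.6 [[97.3, 65.3], [127.1, 57.3]] [[317.6, 137.6], [282.5, 141.4]]
1.7 [[95.6, 58.8], [125.6, 50.8]] [[319.0, 138.4], [283.3, 142.3]]
1.8 [[93.9, 52.2], [123.9, 44.2]] [[320.5, 140.0], [284.2, 144.0]]
1.9 [[92.2, 45.5], [122.1, 37.5]] [[322.1, 142.5], [285.1, 146.6]]
2.0 [[90.4, 38.9], [120.4, 31.0]] [[323.8, 145.8], [286.3, 150.1]]
2.1 [[88.6, 32.4], [118.5, 24.5]] [[325.6, 150.1], [287.4, 154.4]]
2.2 [[86.9, 26.2], [116.7, 18.3]] [[327.4, 155.2], [288.7, 159.7]]
scene hinge [[324.9, 213.1], [291.2, 217.7]] rear top [[383.6, 226.0], [241.8, 246.8]] rear bot [[377.6, 278.3], [250.7, 299.4]]
```

View pics/scc.png

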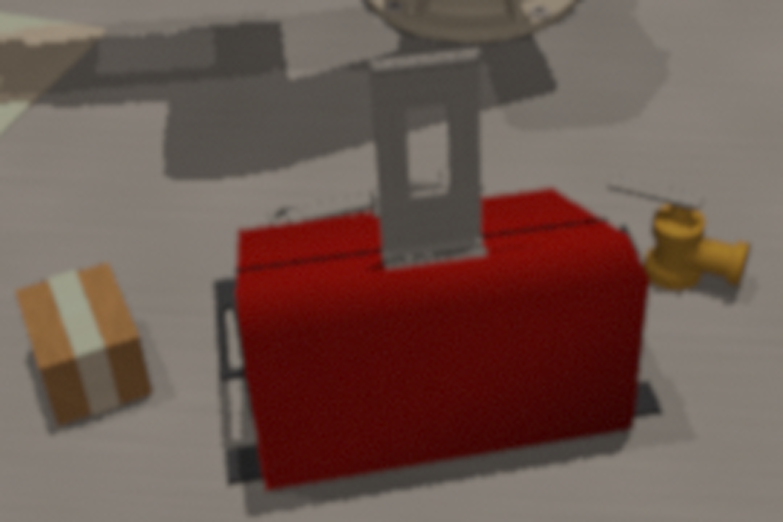

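The scene crop shows the chest's rear top edge is rounded, so those corners are poor fit points. The hasp's hinge is at about (385..487,258) in the crop and its end at (372..482,59), which gives an angle of about 2.0. I'll refit without the rear corners and move above the knob.

```bash
cat >> h.py <<'E'
def R0(p,k=0,tilt=0): # columns u,y,-n ; knob turn k ; tilt about chest y (rad, + = towards vertical)
    M=R.from_matrix(np.c_[U,Y,-N])
    return R.from_euler('z',p[2])*R.from_euler('y',tilt)*M*R.from_euler('z',k)
def plan(pos,Rt):
    s=r.sense(); Rc=R.from_matrix(rot(s["tcp_rot"]))
    t=Rc.inv().apply(np.array(pos)-s["eef_pos"])/1000; w=(Rc.inv()*Rt).as_rotvec()
    print("move",t.round(4).tolist(),w.round(3).tolist(),"rows>=",max(np.linalg.norm(t)/.0417,np.linalg.norm(w)/.125).round(1))
E
python3 - <<'E'
from h import *
f=np.load("top0.npy",allow_pickle=True).item(); g=np.load("scene0.npy",allow_pickle=True).item()
full=lambda u,v:(225+(u+.5)/4-.5,115+(v+.5)/4-.5)
obs=[(f,(-115,-130,45),full(680,415)),(f,(-115,130,45),full(290,522)),
 (f,sl(0,5,33),full(363,203)),(f,sl(0,5,-33),full(470,173)),(f,sl(148,15),full(474,415)),(f,sl(75,39,0)+26*(U*np.cos(.5)-Y*np.sin(.5)),full(484,348)),
 (g,sl(0,5,33),(327.9,214.5)),(g,sl(0,5,-33),(292.8,219.5))]
fun=lambda p:np.concatenate([proj(c,W(p,np.array(a)))-b for c,a,b in obs])
p=least_squares(fun,[570,8,.28],loss='soft_l1').x; print(p,fun(p).reshape(-1,2).round(1).tolist())
np.save("pose.npy",p)
t=W(p,sl(75,26+130)); print(t, W(p,sl(75,26)))
plan(t,R0(p,-.5))
E
```

```text
[5.75765687e+02 9.73366109e+00 2.97327163e-01] [[0.2, -1.3], [-0.5, -0.2], [-0.3, -0.1], [-0.8, 0.1], [-0.0, -0.1], [-0.8, -0.1], [-2.0, -1.3], [-0.6, -1.3]]
[492.47056381 -15.78880281 237.14002602] [550.82399362   2.09127536 122.35683895]
move [0.4706, -0.4786, -0.0059] [0.639, 0.155, 2.545] rows>= 21.0
```

Request:
send_rows:
  targets: [0.3, -0.3, -0.03, 0, 0, -1.4, 0.2, 0.3, -0.3, -0.03, 0, 0, -1.4, 0.2, 0.3, -0.3, -0.03, 0, 0, -1.4, 0.2, 0.3, -0.3, -0.03, 0, 0, -1.4, 0.2, 0.3, -0.3, -0.03, 0, 0, -1.4, 0.2, 0.3, -0.3, -0.03, 0, 0, -1.4, 0.2, 0.3, -0.3, -0.03, 0, 0, -1.4, 0.2, 0.3, -0.3, -0.03, 0, 0, -1.4, 0.2, 0.3, -0.3, -0.03, 0, 0, -1.4, 0.2, 0.3, -0.3, -0.03, 0, 0, -1.4, 0.2, 0.3, -0.3, -0.03, 0, 0, -1.4, 0.2, 0.3, -0.3, -0.03, 0, 0, -1.4, 0.2]

```text
clock: 1.1
eef_pos: [376.6, -231.3, 261.4]
tcp_rot: [3.141, -0.0, 1.679]
contact_force: [-0.3, -0.8, -0.4]
opening: 0.598
grasp_force: 0.0
```

Run:
```python
from h import *
p=np.load("pose.npy"); s=r.sense(); print(s["qpos"].round(2),s["eef_pos"].round(),s["tcp_rot"].round(3),s["opening"])
plan(W(p,sl(75,26+130)),R0(p,-.5))
```

```text
[-0.55  0.03  1.97  0.    1.14 -0.66] [ 377. -231.  261.] [ 3.141 -0.     1.679] 0.5979400931863099
move [0.2018, 0.1384, 0.0244] [-0.358, -0.491, -2.206] rows>= 18.3
```

Request:
send_rows:
  targets: [0.202, 0.138, 0.024, -0.358, -0.491, -2.206, 0.2, 0.202, 0.138, 0.024, -0.358, -0.491, -2.206, 0.2, 0.202, 0.138, 0.024, -0.358, -0.491, -2.206, 0.2, 0.202, 0.138, 0.024, -0.358, -0.491, -2.206, 0.2, 0.202, 0.138, 0.024, -0.358, -0.491, -2.206, 0.2, 0.202, 0.138, 0.024, -0.358, -0.491, -2.206, 0.2, 0.202, 0.138, 0.024, -0.358, -0.491, -2.206, 0.2, 0.202, 0.138, 0.024, -0.358, -0.491, -2.206, 0.2, 0.202, 0.138, 0.024, -0.358, -0.491, -2.206, 0.2, 0.202, 0.138, 0.024, -0.358, -0.491, -2.206, 0.2, 0.202, 0.138, 0.024, -0.358, -0.491, -2.206, 0.2, 0.202, 0.138, 0.024, -0.358, -0.491, -2.206, 0.2]

```text
clock: 2.1
eef_pos: [492.8, -20.2, 236.9]
tcp_rot: [-3.101, 0.363, -3.141]
contact_force: [0.8, 0.1, 0.1]
opening: 0.604
grasp_force: 0.0
```

Run:
```python
from h import *
p=np.load("pose.npy"); s=r.sense(); print(s["qpos"].round(2),s["eef_pos"].round(),s["tcp_rot"].round(3),s["opening"])
plan(W(p,sl(75,26+130)),R0(p,-.5))
```

```text
[-0.02 -0.04  2.15 -0.05  0.67 -1.55] [493. -20. 237.] [-3.101  0.363 -3.141] 0.6039582296287312
move [0.0003, 0.0044, -0.0005] [-0.128, -0.17, -0.766] rows>= 6.4
```

Request:
send_rows:
  targets: [0.0, 0.004, 0, -0.128, -0.17, -0.766, 0.2, 0.0, 0.004, 0, -0.128, -0.17, -0.766, 0.2, 0.0, 0.004, 0, -0.128, -0.17, -0.766, 0.2, 0.0, 0.004, 0, -0.128, -0.17, -0.766, 0.2, 0.0, 0.004, 0, -0.128, -0.17, -0.766, 0.2, 0.0, 0.004, 0, -0.128, -0.17, -0.766, 0.2, 0.0, 0.004, 0, -0.128, -0.17, -0.766, 0.2, 0.0, 0.004, 0, -0.128, -0.17, -0.766, 0.2, 0.0, 0.004, 0, -0.128, -0.17, -0.766, 0.2]

```text
clock: 2.85
eef_pos: [492.8, -16.7, 236.7]
tcp_rot: [-2.895, 0.425, -2.297]
contact_force: [0.6, -0.6, 0.1]
opening: 0.6
grasp_force: 0.0
```

Run:
```python
from h import *
p=np.load("pose.npy"); s=r.sense(); print(s["qpos"].round(2),s["eef_pos"].round(1),s["tcp_rot"].round(3))
plan(W(p,sl(75,26+130)),R0(p,-.5))
f=cams.grab_frame("wrist"); np.save("w1.npy",f,allow_pickle=True); cv2.imwrite("pics/w1.png",f["color"])
print(f["xyz"],f["fx"]); 
for q in (sl(0,5,33),sl(0,5,-33),sl(75,39),sl(148,12)): print(proj(f,W(p,q)).round(1))
```

```text
[-0.19 -0.06  2.22  0.41  0.59 -2.85] [492.8 -16.7 236.7] [-2.895  0.425 -2.297]
move [-0.0006, 0.0008, -0.0004] [-0.0, -0.001, -0.006] rows>= 0.0
[378.4367054  -94.19831924 327.99140852] 277.8526671950052
[315.6 254.4]
[265.2 230.6]
[321.2 198.2]
[355.8 128.5]
```

View pics/w1.png

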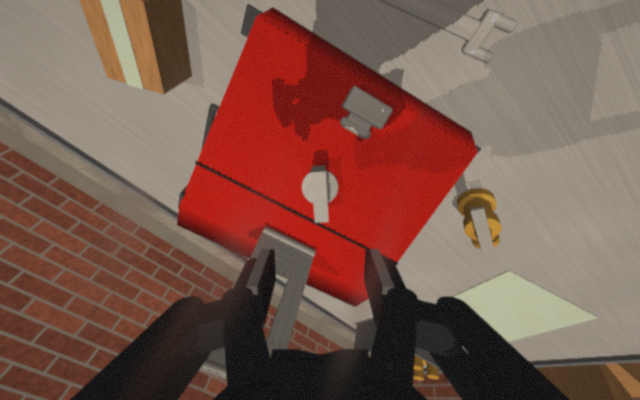

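The wrist view shows the catch nose at (355,128) and the hinge edge (264,230)-(314,250), both within a few pixels of prediction. The knob bar runs (319,165)-(321,222). I'll get the bar's angle by its mask.

Run:
```python
from h import *
p=np.load("pose.npy"); f=np.load("w1.npy",allow_pickle=True).item()
im=f["color"][150:235,285:355]
cv2.imwrite("pics/w1c.png",cv2.resize(im,None,fx=7,fy=7,interpolation=cv2.INTER_CUBIC))
for k in(-.4,-.5,-.6,-.7,-.8,-.9):
    a=np.cos(k)*U+np.sin(k)*Y; b=-np.sin(k)*U+np.cos(k)*Y
    print(k,[((proj(f,W(p,sl(75,39)+x*26*a+y*7*b))-[285,150]+.5)*7).round().tolist() for x,y in((1,1),(1,-1),(-1,-1),(-1,1))])
```

```text
-0.4 [[326.0, 164.0], [224.0, 155.0], [192.0, 507.0], [288.0, 515.0]]
-0.5 [[308.0, 159.0], [205.0, 159.0], [210.0, 512.0], [307.0, 512.0]]
-0.6 [[288.0, 155.0], [186.0, 165.0], [228.0, 516.0], [324.0, 506.0]]
-0.7 [[269.0, 153.0], [168.0, 173.0], [246.0, 517.0], [341.0, 499.0]]
-0.8 [[249.0, 152.0], [151.0, 183.0], [265.0, 518.0], [358.0, 490.0]]
-0.9 [[229.0, 154.0], [135.0, 194.0], [284.0, 516.0], [373.0, 480.0]]
```

View pics/w1c.png

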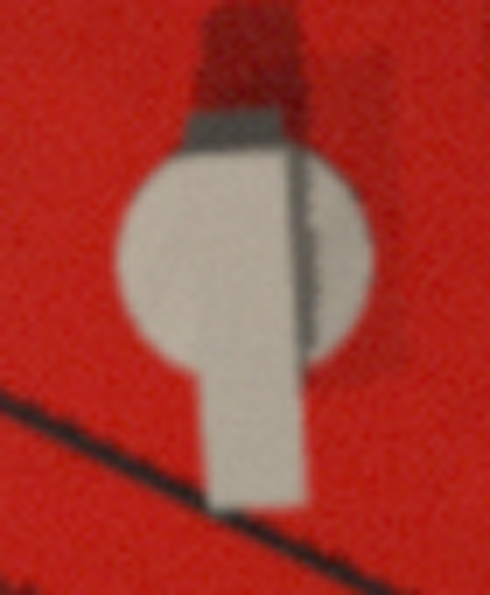

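The crop shows the bar's top face with corners at (185,150), (287,148), (307,503) and (208,511). That is a knob angle of about -0.56, with position within 1 mm. I'll descend and grip.

Request:
send_rows:
  targets: [0, 0.0005, 0.03, 0, 0, -0.03, 0.2, 0, 0.0005, 0.06, 0, 0, -0.03, 0.2, 0, 0.0005, 0.09, 0, 0, -0.03, 0.2, 0, 0.0005, 0.115, 0, 0, -0.03, 0.2, 0, 0.0005, 0.13, 0, 0, -0.03, 0.2, 0, 0.0005, 0.14, 0, 0, -0.03, 0.2, 0, 0.0005, 0.146, 0, 0, -0.03, 0.2, 0, 0.0005, 0.146, 0, 0, -0.03, 0.2, 0, 0.0005, 0.146, 0, 0, -0.03, 0.2]
  grip_force: 40

```text
clock: 3.65
eef_pos: [560.5, 11.0, 115.7]
tcp_rot: [-2.882, 0.399, -2.272]
contact_force: [0.0, 0.1, -0.1]
opening: 0.603
grasp_force: 0.0
```

Run:
```python
from h import *
p=np.load("pose.npy"); s=r.sense(); print(s["qpos"].round(2),s["contact_force"].round(1))
plan(W(p,sl(75,10)),R0(p,-.52))
```

```text
[-0.08  0.26  2.2   0.6   0.28 -3.02] [ 0.   0.1 -0.1]
move [0.0091, -0.0012, 0.0047] [-0.002, -0.021, 0.003] rows>= 0.2
```

Run:
```python
from h import *
p=np.load("pose.npy"); plan(W(p,sl(75,9)),R0(p,-.3))
```

```text
move [0.0091, -0.0012, 0.0057] [-0.004, -0.021, 0.223] rows>= 1.8
```

Request:
send_rows:
  targets: [0, 0, 0, 0, 0, 0.1, 0.2, 0, 0, 0, 0, 0, 0.22, 0.2, 0, 0, 0, 0, 0, 0.22, 0.2, 0, 0, 0, 0, 0, 0.22, 0.2]

```text
clock: 3.98
eef_pos: [560.7, 10.7, 116.3]
tcp_rot: [-2.977, 0.445, -2.503]
contact_force: [-0.2, -0.0, 0.1]
opening: 0.599
grasp_force: 0.0
```

Run:
```python
from h import *
p=np.load("pose.npy"); s=r.sense(); print(s["qpos"].round(2),s["contact_force"].round(1)); plan(W(p,sl(75,9)),R0(p,-.3))
```

```text
[-0.08  0.26  2.2   0.6   0.28 -2.8 ] [-0.2 -0.   0.1]
move [0.0089, -0.0027, 0.0062] [-0.007, -0.019, 0.007] rows>= 0.3
```

Commanded pose was clamped, so measured offsets hold. Now the rest, then close.

Request:
send_rows:
  targets: [0.004, -0.001, 0.003, -0.003, -0.01, 0, 0.2, 0.009, -0.003, 0.006, -0.007, -0.019, 0, 0.2, 0.009, -0.003, 0.006, -0.007, -0.019, 0, 0.2, 0.009, -0.003, 0.006, -0.007, -0.019, 0, 0.2]

```text
clock: 4.32
eef_pos: [558.0, 4.1, 106.7]
tcp_rot: [-2.983, 0.463, -2.501]
contact_force: [-0.7, -0.4, -0.4]
opening: 0.598
grasp_force: 0.0
```

Run:
```python
from h import *
p=np.load("pose.npy"); s=r.sense(); print(s["qpos"].round(2),s["contact_force"].round(1)); plan(W(p,sl(75,9)),R0(p,-.3))
```

```text
[-0.11  0.28  2.22  0.78  0.27 -3.  ] [-0.7 -0.4 -0.4]
move [-0.0008, 0.0, -0.0003] [0.0, -0.001, 0.006] rows>= 0.1
```

Request:
send_rows:
  targets: [0, 0, 0, 0, 0, 0, -1, 0, 0, 0, 0, 0, 0, -1, 0, 0, 0, 0, 0, 0, -1, 0, 0, 0, 0, 0, 0, -1, 0, 0, 0, 0, 0, 0, -1, 0, 0, 0, 0, 0, 0, -1, 0, 0, 0, 0, 0, 0, -1, 0, 0, 0, 0, 0, 0, -1, 0, 0, 0, 0, 0, 0, -1]
  grip_force: 30

```text
clock: 5.07
eef_pos: [559.1, 3.8, 107.3]
tcp_rot: [-2.982, 0.464, -2.502]
contact_force: [-0.5, -5.4, 2.5]
opening: 0.157
grasp_force: 34.0
```

Run:
```python
from h import *
p=np.load("pose.npy"); s=r.sense(); print(s["qpos"].round(2),s["contact_force"].round(1),s["wrist_torque"].round(2)); plan(W(p,sl(75,9)),R0(p,0))
```

```text
[-0.11  0.28  2.22  0.78  0.26 -3.  ] [-0.5 -5.4  2.5] [-0.8   0.07 -0.37]
move [0.0001, 0.0009, -0.0003] [-0.002, 0.0, 0.305] rows>= 2.4
```

Gripped at 13.3 mm (the bar's width). Turn to 0, release, back off along -z.

Request:
send_rows:
  targets: [0, 0, 0, 0, 0, 0.08, -1, 0, 0, 0, 0, 0, 0.16, -1, 0, 0, 0, 0, 0, 0.24, -1, 0, 0, 0, 0, 0, 0.305, -1, 0, 0, 0, 0, 0, 0.305, -1, 0, 0, 0, 0, 0, 0.305, -1, 0, 0, 0, 0, 0, 0.305, -0.2, 0, 0, 0, 0, 0, 0.305, -0.2, 0, 0, 0, 0, 0, 0.305, -0.2, 0, 0, 0, 0, 0, 0.305, -0.2, 0, 0, 0, 0, 0, 0.305, -0.2, 0, 0, 0, 0, 0, 0.305, -0.2]

```text
clock: 6.07
eef_pos: [558.2, 4.6, 106.5]
tcp_rot: [3.14, 0.487, -2.846]
contact_force: [-1.3, -0.5, -0.6]
opening: 0.399
grasp_force: 0.0
```

Run:
```python
from h import *
p=np.load("pose.npy"); s=r.sense(); print(s["qpos"].round(2),s["contact_force"].round(1)); plan(W(p,sl(75,160)),R0(p,0))
```

```text
[-0.11  0.28  2.22  0.78  0.27 -2.7 ] [-1.3 -0.5 -0.6]
move [-0.0004, -0.0002, -0.1516] [0.001, -0.001, -0.001] rows>= 3.6
```

Request:
send_rows:
  targets: [0, 0, -0.03, 0, 0, 0, -0.2, 0, 0, -0.07, 0, 0, 0, -1, 0, 0, -0.11, 0, 0, 0, -1, 0, 0, -0.15, 0, 0, 0, -1, 0, 0, -0.19, 0, 0, 0, -1, 0, 0, -0.22, 0, 0, 0, -1, 0, 0, -0.22, 0, 0, 0, -1, 0, 0, -0.22, 0, 0, 0, -1]

```text
clock: 6.73
eef_pos: [460.1, -26.3, 303.0]
tcp_rot: [-3.14, 0.491, -2.845]
contact_force: [0.4, -0.3, -1.4]
opening: 0.001
grasp_force: 0.0
```

```bash
cat >> h.py <<'E'
def hasp_tgt(p,a,rho,off,phi):
    d=U*np.cos(a)+N*np.sin(a); m=N*np.cos(a)-U*np.sin(a)
    Rt=R0(p,0,np.radians(28)-phi); zx=(R.from_euler('z',-p[2])*Rt).as_matrix()
    return W(p,HINGE+rho*d+(2+11*abs(zx[:,0]@m)+off)*m),Rt
E
python3 - <<'E'
from h import *
p=np.load("pose.npy"); s=r.sense(); print(s["qpos"].round(2),s["eef_pos"].round(1))
z=R0(p,0,np.radians(28)).as_matrix()[:,2]; print("vertical?",z.round(3))
d=lambda a:U*np.cos(a)+N*np.sin(a)
print("hasp end",W(p,HINGE+146*d(2.0)).round(),"hinge",W(p,HINGE).round())
t,Rt=hasp_tgt(p,2.0,127,35,0.); print("start",t.round())
up=t.copy(); up[2]+=90
plan(up,Rt)
plan((up+s["eef_pos"])/2+[0,0,70],Rt)
plan(t,Rt)
f=cams.grab_frame("wrist"); cv2.imwrite("pics/w2.png",f["color"])
E
```

```text
[-0.24 -0.21  2.18  0.35  0.77 -2.31] [460.1 -26.3 303. ]
vertical? [ 0.  0. -1.]
hasp end [615.  22. 285.] hinge [624.  24. 139.]
start [662.  36. 269.]
move [-0.2127, 0.0009, 0.0506] [-0.002, 0.491, -0.002] rows>= 5.2
move [-0.1394, 0.0003, -0.0364] [-0.002, 0.491, -0.002] rows>= 3.9
move [-0.1703, 0.001, 0.13] [-0.002, 0.491, -0.002] rows>= 5.1
```

View pics/w2.png

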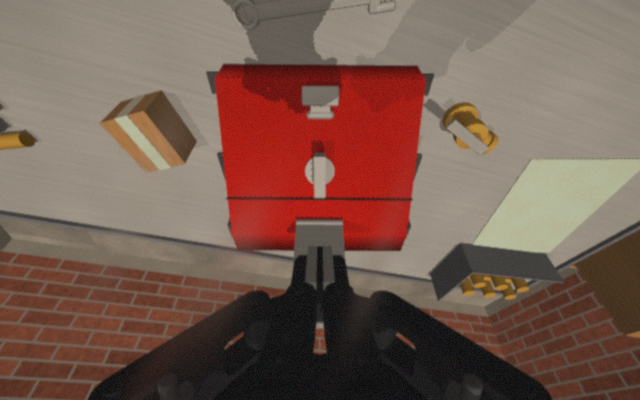

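The wrist view shows the knob bar at (319,175) now lined up with the hasp, whose root is at (320,232). The hasp is still open. Next I go over it and behind it.

Request:
send_rows:
  targets: [-0.139, 0, -0.036, 0, 0.3, 0, -1, -0.139, 0, -0.036, 0, 0.49, 0, -1, -0.139, 0, -0.036, 0, 0.49, 0, -1, -0.139, 0, -0.036, 0, 0.49, 0, -1, -0.213, 0.001, 0.05, 0, 0.49, 0, -1, -0.213, 0.001, 0.05, 0, 0.49, 0, -1, -0.213, 0.001, 0.05, 0, 0.49, 0, -1, -0.213, 0.001, 0.05, 0, 0.49, 0, -1, -0.17, 0.001, 0.13, 0, 0.49, 0, -1, -0.17, 0.001, 0.13, 0, 0.49, 0, -1, -0.17, 0.001, 0.13, 0, 0.49, 0, -1, -0.17, 0.001, 0.13, 0, 0.49, 0, -1]

```text
clock: 7.78
eef_pos: [658.7, 36.9, 261.0]
tcp_rot: [3.138, -0.011, -2.845]
contact_force: [0.3, 0.0, 0.3]
opening: 0.004
grasp_force: 0.0
```

Run:
```python
from h import *
p=np.load("pose.npy"); s=r.sense(); print(s["qpos"].round(2),s["eef_pos"].round(1),s["contact_force"].round(1))
for a,off,phi in [(2.0,35,0),(2.0,12,0),(2.0,-1,0),(1.9,-1,0),(1.75,-1,.03),(1.6,-1,.06),(1.45,-1,.09),(1.3,-1,.12),(1.15,-1,.15),(1.0,-1,.18),(.85,-1,.21),(.7,-1,.24),(.55,-1,.26),(.4,-1,.26)]:
    print(a,off,end=" "); plan(*hasp_tgt(p,a,127,off,phi))
```

```text
[ 0.05  0.39  1.51  0.    1.25 -1.81] [658.7  36.9 261. ] [0.3 0.  0.3]
2.0 35 move [-0.003, -0.0016, -0.0076] [0.003, -0.011, -0.001] rows>= 0.2
2.0 12 move [0.02, -0.0016, -0.006] [0.003, -0.011, -0.001] rows>= 0.5
2.0 -1 move [0.0329, -0.0016, -0.0051] [0.003, -0.011, -0.001] rows>= 0.8
1.9 -1 move [0.0458, -0.0017, -0.0047] [0.003, -0.011, -0.001] rows>= 1.1
1.75 -1 move [0.065, -0.0017, -0.0018] [0.003, -0.041, -0.001] rows>= 1.6
1.6 -1 move [0.0836, -0.0017, 0.0042] [0.003, -0.071, -0.001] rows>= 2.0
1.45 -1 move [0.1012, -0.0018, 0.013] [0.003, -0.101, -0.001] rows>= 2.4
1.3 -1 move [0.1173, -0.0018, 0.0245] [0.003, -0.131, -0.001] rows>= 2.9
1.15 -1 move [0.1316, -0.0019, 0.0384] [0.003, -0.161, -0.001] rows>= 3.3
1.0 -1 move [0.1435, -0.0019, 0.0545] [0.003, -0.191, -0.001] rows>= 3.7
0.85 -1 move [0.1528, -0.002, 0.0723] [0.003, -0.221, -0.001] rows>= 4.1
0.7 -1 move [0.1592, -0.0021, 0.0915] [0.003, -0.251, -0.001] rows>= 4.4
0.55 -1 move [0.1625, -0.0021, 0.1116] [0.003, -0.271, -0.001] rows>= 4.7
0.4 -1 move [0.1626, -0.0022, 0.1322] [0.003, -0.271, -0.001] rows>= 5.0
```

Request:
send_rows:
  targets: [0.02, -0.002, -0.006, 0.003, -0.01, 0, -1, 0.033, -0.002, -0.005, 0.003, -0.011, 0, -1, 0.046, -0.002, -0.005, 0.003, -0.011, 0, -1, 0.065, -0.002, -0.002, 0.003, -0.041, 0, -1, 0.084, -0.002, 0.004, 0.003, -0.071, 0, -1, 0.101, -0.002, 0.013, 0.003, -0.101, 0, -1, 0.117, -0.002, 0.0245, 0.003, -0.131, 0, -1, 0.132, -0.002, 0.038, 0.003, -0.161, 0, -1, 0.1435, -0.002, 0.0545, 0.003, -0.191, 0, -1, 0.153, -0.002, 0.072, 0.003, -0.221, 0, -1, 0.159, -0.002, 0.0915, 0.003, -0.251, 0, -1, 0.1625, -0.002, 0.1116, 0.003, -0.271, 0, -1]

```text
clock: 8.78
eef_pos: [507.2, -12.9, 156.7]
tcp_rot: [-3.138, 0.274, -2.845]
contact_force: [-0.2, 0.9, -0.2]
opening: 0.002
grasp_force: 0.5
```

Run:
```python
from h import *
p=np.load("pose.npy"); s=r.sense(); print(s["qpos"].round(2),s["eef_pos"].round(1),s["contact_force"].round(1))
for a,off,phi in [(.55,-1,.26),(.45,-1,.28),(.35,-1,.28),(.25,-1,.28),(.2,-1,.28),(.15,-1,.28),(.1,-1,.28),(.05,-1,.28),(0,-1,.28)]:
    print(a,off,end=" "); plan(*hasp_tgt(p,a,127,off,phi))
f=cams.grab_frame("wrist"); g=cams.grab_frame("scene")
cv2.imwrite("pics/m1.png",np.hstack([cv2.resize(f["color"],(400,250)),cv2.resize(g["color"][130:310,180:420],(400,300))[:250]]))
```

```text
[-0.1   0.15  2.14  0.18  0.61 -2.1 ] [507.2 -12.9 156.7] [-0.2  0.9 -0.2]
0.55 -1 move [0.0056, 0.0016, 0.0041] [-0.004, 0.014, -0.001] rows>= 0.2
0.45 -1 move [0.0098, 0.0016, 0.017] [-0.004, -0.006, -0.001] rows>= 0.5
0.35 -1 move [0.0127, 0.0017, 0.0304] [-0.004, -0.006, -0.001] rows>= 0.8
0.25 -1 move [0.0141, 0.0017, 0.0442] [-0.004, -0.006, -0.001] rows>= 1.1
0.2 -1 move [0.0142, 0.0018, 0.0509] [-0.004, -0.006, -0.001] rows>= 1.3
0.15 -1 move [0.014, 0.0018, 0.0567] [-0.004, -0.006, -0.001] rows>= 1.4
0.1 -1 move [0.0136, 0.0018, 0.0624] [-0.004, -0.006, -0.001] rows>= 1.5
0.05 -1 move [0.0129, 0.0018, 0.0682] [-0.004, -0.006, -0.001] rows>= 1.7
0 -1 move [0.012, 0.0019, 0.0739] [-0.004, -0.006, -0.001] rows>= 1.8
```

View pics/m1.png

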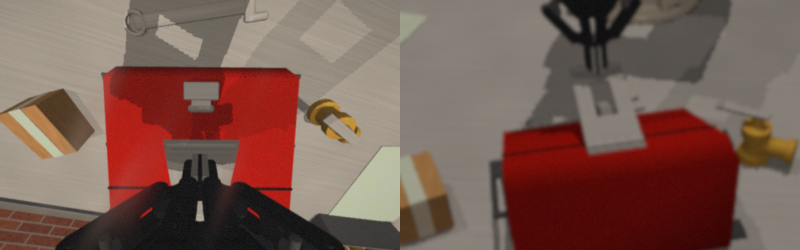

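The left (wrist) half shows the shut fingers on the band at (200,150) with the hasp sloping down toward the catch at (201,92). The right (scene) half confirms the hasp is half closed.

Request:
send_rows:
  targets: [0.005, 0.001, 0.006, -0.004, 0, 0, -1, 0.01, 0.0015, 0.017, -0.004, -0.006, 0, -1, 0.0127, 0.0015, 0.03, -0.004, -0.006, 0, -1, 0.014, 0.0015, 0.044, -0.004, -0.006, 0, -1, 0.014, 0.0015, 0.051, -0.004, -0.006, 0, -1, 0.014, 0.0015, 0.056, -0.004, -0.006, 0, -1, 0.014, 0.0015, 0.056, -0.004, -0.006, 0, -1]

```text
clock: 9.47
eef_pos: [508.1, -10.6, 97.0]
tcp_rot: [3.14, 0.275, -2.845]
contact_force: [0.3, -0.5, -0.2]
opening: -0.001
grasp_force: 0.0
```

Run:
```python
from h import *
p=np.load("pose.npy"); s=r.sense(); print(s["qpos"].round(2),s["eef_pos"].round(1),s["contact_force"].round(1))
for a in(.15,.1,.05,.03,0):
    print(a,end=" "); plan(*hasp_tgt(p,a,127,0,.28))
```

```text
[-0.1   0.26  2.18  0.24  0.46 -2.17] [508.1 -10.6  97. ] [ 0.3 -0.5 -0.2]
0.15 move [-0.0006, -0.0004, -0.0022] [0.002, -0.005, -0.001] rows>= 0.1
0.1 move [-0.001, -0.0004, 0.0036] [0.002, -0.005, -0.001] rows>= 0.1
0.05 move [-0.0016, -0.0004, 0.0093] [0.002, -0.005, -0.001] rows>= 0.2
0.03 move [-0.0019, -0.0004, 0.0116] [0.002, -0.005, -0.001] rows>= 0.3
0 move [-0.0025, -0.0004, 0.0151] [0.002, -0.005, -0.001] rows>= 0.4
```

Request:
send_rows:
  targets: [-0.001, 0, 0.002, 0, 0, 0, -1, -0.001, 0, 0.004, 0, 0, 0, -1, -0.001, 0, 0.006, 0, 0, 0, -1, -0.0015, 0, 0.008, 0, 0, 0, -1, -0.0015, 0, 0.008, 0, 0, 0, -1]

```text
clock: 9.88
eef_pos: [511.0, -9.8, 90.1]
tcp_rot: [3.14, 0.275, -2.845]
contact_force: [-1.6, 0.8, 6.6]
opening: 0.004
grasp_force: 3.4
```

Request:
send_rows:
  targets: [0, 0, 0.0015, 0, 0, 0, -1, -0.0005, 0, 0.003, 0, 0, 0, -1, -0.0005, 0, 0.0045, 0, 0, 0, -1, -0.0005, 0, 0.0045, 0, 0, 0, -1]

```text
clock: 10.22
eef_pos: [512.7, -9.3, 85.9]
tcp_rot: [3.14, 0.276, -2.845]
contact_force: [-0.3, -0.1, 3.4]
opening: 0.0
grasp_force: 1.3
```

Request:
send_rows:
  targets: [0, 0, 0.001, 0, 0, 0, -1, -0.0005, 0, 0.002, 0, 0, 0, -1, -0.0005, 0, 0.003, 0, 0, 0, -1, -0.0005, 0, 0.003, 0, 0, 0, -1]

```text
clock: 10.55
eef_pos: [513.3, -8.8, 82.4]
tcp_rot: [3.139, 0.274, -2.845]
contact_force: [0.1, -0.3, -0.6]
opening: -0.002
grasp_force: 0.0
```

Run:
```python
from h import *
p=np.load("pose.npy"); plan(*hasp_tgt(p,0,127,0,.28))
```

```text
move [-0.0012, -0.0005, -0.0005] [0.002, -0.006, -0.001] rows>= 0.1
```

Request:
send_rows:
  targets: [0, 0, 0.001, 0, 0, 0, -1, 0, 0, 0.002, 0, 0, 0, -1, 0, 0, 0.0025, 0, 0, 0, -1, 0, 0, 0.0025, 0, 0, 0, -1]

```text
clock: 10.88
eef_pos: [513.9, -8.7, 80.8]
tcp_rot: [3.14, 0.275, -2.845]
contact_force: [-9.7, -2.6, 19.8]
opening: -0.0
grasp_force: 10.8
```

The force eased and then rose to about 22 N at the stop, so the hasp is snapped in. I'll back off and return above the knob.

Request:
send_rows:
  targets: [0, 0, -0.03, 0, 0, 0, -1, 0, 0, -0.07, 0, 0, 0, -1, 0, 0, -0.11, 0, 0, 0, 0.1, 0, 0, -0.12, 0, 0, 0, 0.1, 0, 0, -0.12, 0, 0, 0, 0.1]

```text
clock: 11.3
eef_pos: [484.3, -18.8, 198.8]
tcp_rot: [-3.141, 0.28, -2.845]
contact_force: [0.5, 0.1, 0.3]
opening: 0.419
grasp_force: 0.0
```

Run:
```python
from h import *
p=np.load("pose.npy"); s=r.sense(); print(s["eef_pos"].round(1)); plan(W(p,sl(75,110)),R0(p,0)); plan(W(p,sl(75,12)),R0(p,0))
```

```text
[484.3 -18.8 198.8]
move [-0.0284, 0.0005, 0.0106] [-0.001, -0.209, -0.001] rows>= 1.7
move [-0.0488, 0.0006, 0.1064] [-0.001, -0.209, -0.001] rows>= 2.8
```

Request:
send_rows:
  targets: [-0.028, 0.0005, 0.01, 0, -0.11, 0, 0.1, -0.028, 0.0005, 0.01, 0, -0.209, 0, 0.1, -0.028, 0.0005, 0.01, 0, -0.209, 0, 0.1, -0.028, 0.0005, 0.01, 0, -0.209, 0, 0.1]

```text
clock: 11.63
eef_pos: [508.9, -9.3, 191.3]
tcp_rot: [3.137, 0.478, -2.849]
contact_force: [0.6, 0.0, -0.6]
opening: 0.554
grasp_force: 0.0
```

Run:
```python
from h import *
p=np.load("pose.npy"); s=r.sense(); print(s["eef_pos"].round(1),s["qpos"].round(2)); plan(W(p,sl(75,12)),R0(p,0))
f=cams.grab_frame("wrist"); cv2.imwrite("pics/w3.png",f["color"])
```

```text
[508.9  -9.3 191.3] [-0.16  0.04  2.23  0.47  0.47 -2.4 ]
move [-0.007, -0.0016, 0.0952] [0.003, -0.011, -0.004] rows>= 2.3
```

View pics/w3.png

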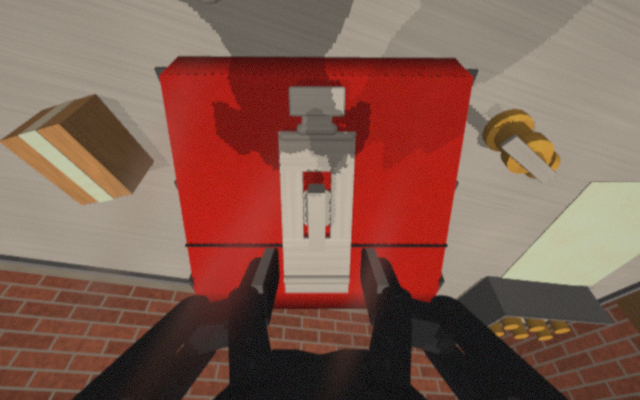

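The wrist view shows the hasp flat (280-355, 132-292), its end under the catch nose at (317,120), and the knob standing up through the slot at (317,213). Descend onto the knob.

Request:
send_rows:
  targets: [-0.006, -0.0015, 0.02, 0.003, -0.011, -0.004, 0.1, -0.007, -0.0015, 0.045, 0.003, -0.011, -0.004, 0.1, -0.007, -0.0015, 0.065, 0.003, -0.011, -0.004, 0.1, -0.007, -0.0015, 0.08, 0.003, -0.011, -0.004, 0.1, -0.007, -0.0015, 0.09, 0.003, -0.011, -0.004, 0.1, -0.007, -0.0015, 0.095, 0.003, -0.011, -0.004, 0.1, -0.007, -0.0015, 0.095, 0.003, -0.011, -0.004, 0.1, -0.007, -0.0015, 0.095, 0.003, -0.011, -0.004, 0.1]

```text
clock: 12.35
eef_pos: [560.0, 4.6, 112.7]
tcp_rot: [-3.139, 0.494, -2.841]
contact_force: [-0.1, -0.2, 0.1]
opening: 0.551
grasp_force: 0.0
```

Run:
```python
from h import *
p=np.load("pose.npy"); s=r.sense(); print(s["qpos"].round(2)); plan(W(p,sl(75,12)),R0(p,0))
```

```text
[-0.11  0.27  2.21  0.77  0.27 -2.69]
move [0.0039, 0.0003, 0.001] [-0.001, 0.005, 0.003] rows>= 0.1
```

Request:
send_rows:
  targets: [0.0035, 0, 0.001, 0, 0.005, 0, 0.1, 0.0035, 0, 0.001, 0, 0.005, 0, 0.1, 0.0035, 0, 0.001, 0, 0.005, 0, -1, 0.0035, 0, 0.001, 0, 0.005, 0, -1, 0.0035, 0, 0.001, 0, 0.005, 0, -1, 0.0035, 0, 0.001, 0, 0.005, 0, -1, 0.0035, 0, 0.001, 0, 0.005, 0, -1, 0.0035, 0, 0.001, 0, 0.005, 0, -1, 0.0035, 0, 0.001, 0, 0.005, 0, -1, 0.0035, 0, 0.001, 0, 0.005, 0, -1]
  grip_force: 60

```text
clock: 13.18
eef_pos: [557.4, 3.0, 110.8]
tcp_rot: [-3.138, 0.49, -2.841]
contact_force: [-4.4, -3.4, 6.6]
opening: 0.157
grasp_force: 58.4
```

Run:
```python
from h import *
p=np.load("pose.npy"); s=r.sense(); print(s["qpos"].round(2),s["contact_force"].round(1)); plan(W(p,sl(75,12)),R0(p,1.55))
```

```text
[-0.11  0.27  2.22  0.77  0.27 -2.69] [-4.4 -3.4  6.6]
move [0.0004, 0.001, 0.0007] [-0.001, 0.003, 1.553] rows>= 12.4
```

Request:
send_rows:
  targets: [0, 0, 0, 0, 0, 0.1, -1, 0, 0, 0, 0, 0, 0.2, -1, 0, 0, 0, 0, 0, 0.3, -1, 0, 0, 0, 0, 0, 0.4, -1, 0, 0, 0, 0, 0, 0.5, -1, 0, 0, 0, 0, 0, 0.6, -1, 0, 0, 0, 0, 0, 0.7, -1, 0, 0, 0, 0, 0, 0.8, -1, 0, 0, 0, 0, 0, 0.9, -1, 0, 0, 0, 0, 0, 0.9, -1]

```text
clock: 14.02
eef_pos: [557.4, 2.4, 110.7]
tcp_rot: [2.746, 0.298, 2.474]
contact_force: [-5.5, -7.1, 7.3]
opening: 0.155
grasp_force: 58.5
```

Run:
```python
from h import *
p=np.load("pose.npy"); s=r.sense(); print(s["qpos"].round(2),s["contact_force"].round(1),s["wrist_torque"].round(2)); plan(W(p,sl(75,12)),R0(p,1.55))
```

```text
[-0.11  0.27  2.22  0.77  0.27 -1.78] [-5.5 -7.1  7.3] [-1.    0.51 -0.49]
move [0.0014, 0.0008, 0.0007] [0.0, 0.004, 0.646] rows>= 5.2
```

Request:
send_rows:
  targets: [0, 0, 0, 0, 0, 0.1, -1, 0, 0, 0, 0, 0, 0.2, -1, 0, 0, 0, 0, 0, 0.3, -1, 0, 0, 0, 0, 0, 0.4, -1, 0, 0, 0, 0, 0, 0.5, -1, 0, 0, 0, 0, 0, 0.6, -1, 0, 0, 0, 0, 0, 0.65, -1, 0, 0, 0, 0, 0, 0.65, -1, 0, 0, 0, 0, 0, 0.65, -1, 0, 0, 0, 0, 0, 0.65, -1]

```text
clock: 14.85
eef_pos: [557.1, 2.2, 110.5]
tcp_rot: [2.652, 0.014, 1.886]
contact_force: [-6.7, -10.0, 6.5]
opening: 0.152
grasp_force: 58.9
```

Run:
```python
from h import *
p=np.load("pose.npy"); s=r.sense(); print(s["qpos"].round(2),s["contact_force"].round(1),s["wrist_torque"].round(2)); plan(W(p,sl(75,12)),R0(p,1.55))
```

```text
[-0.11  0.27  2.22  0.77  0.27 -1.14] [ -6.7 -10.    6.5] [-1.36  0.74 -0.64]
move [0.0018, 0.0002, 0.0007] [0.001, 0.004, 0.002] rows>= 0.0
```

Turned to 1.55. Release, back off, and look.

Request:
send_rows:
  targets: [0, 0, 0, 0, 0, 0, -0.1, 0, 0, 0, 0, 0, 0, -0.1, 0, 0, 0, 0, 0, 0, -0.1, 0, 0, 0, 0, 0, 0, -0.1, 0, 0, -0.005, 0, 0, 0, -0.1, 0, 0, -0.03, 0, 0, 0, -0.1, 0, 0, -0.06, 0, 0, 0, -0.1, 0, 0, -0.1, 0, 0, 0, -0.1, 0, 0, -0.14, 0, 0, 0, -0.1, 0, 0, -0.16, 0, 0, 0, -0.1, 0, 0, -0.16, 0, 0, 0, -0.1, 0, 0, -0.16, 0, 0, 0, -0.1]

```text
clock: 15.85
eef_pos: [485.6, -18.7, 252.8]
tcp_rot: [2.65, 0.014, 1.887]
contact_force: [0.0, 0.2, -0.5]
opening: 0.447
grasp_force: 0.0
```

Run:
```python
from h import *
p=np.load("pose.npy"); f=cams.grab_frame("wrist"); t=cams.grab_frame("top"); print(r.sense()["contact_force"])
u,v=proj(f,W(p,sl(75,39))).round().astype(int); print(u,v)
for k in(1.3,1.4,1.5,1.6):
    a=np.cos(k)*U+np.sin(k)*Y; b=-np.sin(k)*U+np.cos(k)*Y
    print(k,[((proj(f,W(p,sl(75,39)+x*26*a+y*7*b))-[u-60,v-60]+.5)*5).round().tolist() for x,y in((1,1),(1,-1),(-1,-1),(-1,1))])
A=cv2.resize(f["color"][v-60:v+60,u-60:u+60],(600,600),interpolation=cv2.INTER_CUBIC)
cv2.imwrite("pics/end.png",A)
old=np.load("top0.npy",allow_pickle=True).item()["color"]
d=cv2.absdiff(old,t["color"]).max(2)
print("diff valve,wrench,carton",[(int((q>40).sum()),q.size) for q in(d[205:240,230:285],d[238:280,318:392],d[148:198,405:452])])
```

```text
[-0.47341497 -0.74809088 -0.22908324]
318 191
1.3 [[303.0, 173.0], [236.0, 190.0], [300.0, 421.0], [364.0, 406.0]]
1.4 [[317.0, 174.0], [248.0, 184.0], [287.0, 421.0], [352.0, 411.0]]
1.5 [[330.0, 176.0], [260.0, 179.0], [275.0, 419.0], [340.0, 416.0]]
1.6 [[343.0, 179.0], [273.0, 176.0], [263.0, 416.0], [328.0, 419.0]]
diff valve,wrench,carton [(0, 1925), (830, 3108), (0, 2350)]
```

View pics/end.png

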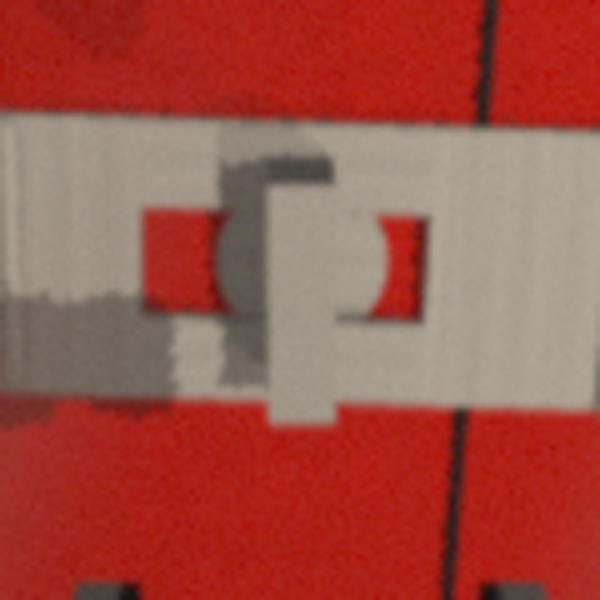

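The final crop shows the bar across the shut hasp, with corners at (267,183), (333,183), (337,425) and (269,425), which is about 1.54 rad. The carton and valve areas are unchanged. The wrench area differs, but I put that down to the arm and its shadow now crossing it: the gripper never went near it.

```bash
python3 -c "
from rig import r
print(r.sign_off())"
```

```text
the job is handed in; nothing more can be done
None
```

I handed the job in at about 16 s of the 64 s allowed: the hasp is snapped flat into its catch and the knob stands across it at about 1.54 rad; the valve and carton are unmoved in the top view, the wrench could not be checked there, and no verdict came back.

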